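# Stop check at the hearing aid test desk

### The arm

A 6-joint arm with a two-finger parallel gripper is mounted at the origin on the work surface. World frame = base frame: x ahead of the robot, y to its left, z up, the work surface at z = 0. Lengths are in mm, angles in degrees, forces in N, time in s.
With the tool pointing down it reaches from about 150 to 775 mm from the base axis. Payload 6.1 kg.
Tool frame: the origin (TCP) lies between the finger pads; the fingertips stand 17 mm ahead of it and the grasp point (between the pads) lies 2 mm behind it; z points along the fingers, y is the line along which they close (so a half turn about z gives the same grasp; the last joint's range is limited). The gripper opens to 85 mm and grips with 20 to 120 N. Pads are 22 mm wide; open, the fingers measure 114 mm over their backs; the gripper's body (76 mm by 85 mm) begins 54 mm behind the grasp point. The pads swing forward as they close: fully open they stand 13 mm farther back than shut.
Start: joints at [-75.516, 7.208, -2.269, 80.523, 0, 90], TCP at [131.305, -508.298, 248.295] pointing down, gripper open.
Joint ranges: [-155.77, 155.77], [-54.66, 111.73], [-72.52, 77.12], [-102.08, 115.82], [-83.92, 84.16], [-180, 180]. Speed limits (degrees/s): [136.94, 136.94, 172.46, 180, 180, 180].

### API

Orientations are given as a 3x3 rotation matrix whose columns are the frame's x, y, z axes.
In Python, from plant import sense, grab_frame, camera_info, job_done gives the robot as it stands. The module is installed in compiled form; this text tells all that it offers.
- The arm moves only by the tool arm_command, never from a script. Its argument "series" is one flat list of numbers, 6 for each row, row after row: the shift along the tool's x, y, z in units of 0.2 m (1.0 is 0.2 m), then the turn, a rotation vector about the tool's x, y, z in units of 30 degrees (1.0 is 30 degrees). In form: [tx, ty, tz, ax, ay, az, tx, ty, tz, ax, ay, az, ...]. A call has 1 to 5 rows; each row is the pose to reach, as a shift and turn from the pose commanded when the call began, along the tool's axes at that moment; what a row does not reach only later rows make up. A row lasts 1/12 s, in which the tool goes at most 41.7 mm and 7.16 degrees, less where a joint would pass 70% of its speed; a pose out of reach is approached as far as the arm can. A call with a number of a shift or a turn outside -1 to 1 is refused whole. A call with a gripper value outside its range is refused whole. "claw" is the finger opening in mm, from 0 to 85.4, set as the call begins (left out, the last holds). The fingers move at their own pace and stop on an object; "newtons" is the grip in N (left out, the last holds). Time passes only in rows, so rows that repeat a pose let the fingers close. It gives the time, the measured TCP pose, the force, the opening and the grip force at its end, in the units of the state.
- sense(): the state, without advancing time (a new reading comes with each control period).
- grab_frame(name): name is "scene" or "top"; returns (picture, depth): 480x640x3 uint8, blue, green, red; 480x640 float32, mm along the optical axis (not along the pixel's ray), 0 where there is no reading.
- camera_info(name): a dict with "camera_matrix" (3x3 intrinsics, pixels), "R" (3x3) and "t" (3): a world point X has camera coordinates R X + t. Camera axes: x right, y down, z forward; pixel columns grow to the right and rows downward; lengths in mm; the calibration is good to about 2 mm. A picture is of the moment at which its call begins. camera_info takes no time and is no camera call.
- job_done(): hands the job in; it is judged then, once.
The state is a dict: "time": time; "q": joint angles; "joint_velocities": joint speeds; "joint_efforts": joint torques, N m; "tcp_pos": TCP position; "orientation": TCP orientation; "wrist_force": force on the tool from outside, world axes, zero at the start; "ft_torque": the same for the moment, N m; "grip_width": finger opening in mm; "grip_force": force on a finger pad.
Only numpy, scipy, OpenCV 4.12 (cv2) and the standard library are available. Lean on these libraries where they do the work, as an engineer would, in place of code of your own. Each camera call takes 0.05 s, during which the arm holds its last target. There are 200 camera calls.

### The job

Do the morning stop check: with the fingertips gently press the mushroom stop button in until it latches, then push one end of its raised grip bar round clockwise (seen from above) until the button pops back out. Then switch on the steel test box by pressing down the raised end of its rocker until it clicks over, and move clear. Only touch and push: never pinch the grip bar, and leave everything else on the desk where it is.

Things in the scene. Friction and masses are not known exactly. Their poses are not given: they have to be found in the camera images.
- station: fixed grey stop station, a box 100 x 100 x 60 mm tall, left or right on the desk. Origin at the centre of its underside, z up; the mushroom button's vertical axis passes through the origin. An aluminium shroud ring (outer radius 41 mm, top 70 mm above the desk) surrounds the button
- stop (a joint): how far the button is pressed in, m: 0 out, about 0.0085 latched, then a stiff spring stop (20 N and more). Pressing takes up to about 7 N; past 0.005 it snaps in by itself and stays. On release it comes up 8.5 mm, so a fingertip pushing the bar should start 12 mm or so above the latched head's top (half-way up the bar)
- twist (a joint): angle of the head with its bar, rad: 0 at rest (bar along the station's y), grows clockwise seen from above, to 1.1 at most. With the button latched, turning raises it (about 5 mm per rad; the fingertip may follow it up), and it pops out at 0.7 to 0.9 rad; takes up to about 0.15 N m (7 N at 23 mm from the axis). Springs back to 0 when let go
- stop_head: grey mushroom head. When out: radius 33 mm, flat top 82 mm above the desk; on it an upright grip bar across the middle, 60 mm long along its y, 12 mm thick along x, sides up to 102 mm, a 6 mm thick central ridge up to 104 mm. Latched, all of it sits 8.5 mm lower (ridge 95.5, head top 73.5 mm). Origin on the axis, 60 mm above the desk when out; turns with the bar
- grip_a: long side face of the grip bar, the one towards the station's -x when untwisted; origin on the button's axis
- grip_b: long side face of the grip bar, the one towards the station's +x when untwisted; origin on the button's axis
- testbox: fixed squat steel test box 140 (x) x 190 (y) x 60 mm tall. Origin at the centre of its underside, z up. The rocker is on its top, 50 mm along its +y; the hearing aid lies on the -y end
- rocker_pivot (a point): pivot of the black rocker, 67 mm above the desk, fixed, with the box's axes. Rocker 46 mm long along x, 26 mm wide along y, a shallow V seen from the side: its two ends stand about 7 mm above the pivot line when level, and go 5 mm up or down
- rocker (a joint): rocker angle, rad: -0.22 off (the +x end, away from the robot, raised), +0.22 on (the +x end down). Clicks over by itself past 0; takes about 3 to 6 N pressed 15 to 20 mm from the pivot
- aid: beige plastic behind-the-ear hearing aid, a 48 x 20 x 12 mm crescent lying on the bare end of the test box's top; leave alone. Origin at its underside
- mold: grey silicone ear mold, 30 x 22 x 21 mm, on the desk near the stop station; leave alone. Origin at its underside
- otoscope: chrome otoscope handle, 140 mm long, 28 mm thick, lying on the desk beyond the stop station along its own y; leave alone. Origin at its underside, mid-length
- jar: white drying jar, 54 mm wide, 58 mm tall, on the desk beyond the test box; leave alone. Origin at its underside
- dish: white dish 90 mm wide, 25 mm tall, to the left; leave alone. Origin at its underside
- brush: small cleaning brush 130 mm long, to the right; leave alone
There are look-alikes about, which are no part of the job. What is shaped like the testbox but green is not meant. Of the things that look like the station, take the one that is farthest from the robot's base at the start.

How it is judged (in metres and radians):
On the way, in this order (a step that is already met when the one before it is completed fails the run):
1. stop button pressed in and latched, untwisted (value of joint stop above 0.0065 m and value of joint twist below 0.2 rad), for 0.2 s.
2. head twisted clockwise (value of joint twist above 0.3 rad), for 0.02 s.
3. button popped out (value of joint stop below 0.002 m), for 0.1 s.
4. rocker clicked over to on (value of joint rocker above 0.15 rad), for 0.2 s.
At the end, for the whole second after the job is handed in: the stop button is out (within 2 mm), its head has sprung back (within 0.2 rad) and the rocker is on (past 0.15 rad) (value of joint stop below 0.002 m and value of joint twist below 0.2 rad and value of joint rocker above 0.15 rad); the robot touches nothing.
It fails at once if the grip bar is pinched (both long sides touched at once) (contact force between the fingers and grip_a above 0.5 N and contact force between the fingers and grip_b above 0.5 N).
It fails at once if the button is hit or squeezed with more than 60 N (contact force between the fingers and stop_head above 60 N).
It fails at once if something else on the desk is moved by more than 15 mm (distance of any of aid, mold, otoscope, jar, dish, brush from where it was at the start of the episode above 0.015 m).
It also fails if it takes over 48 s, if anything falls off the work surface, if the arm or the gripper's body presses on something with over 40 N, if the wrist force passes 120 N, or if a joint passes its speed limit or range.

## Working session

There is one attempt and no reset: what is moved stays moved. The work goes in short steps, Python scripts to look and compute and a tool call to move; the robot and the scene stay as the last step left them, time stands still between calls to the robot, and variables do not carry over. Pictures are saved under pics/ and viewed, at most 10 in all, crops included, and the job is handed in when it is done.

Besides the shell and the picture viewer there is one more tool, called as name(argument=value, ...), one argument or row to a line, values as JSON. arm_command: Moves the arm, as the interface text tells. Shifts and turns lie within -1 to 1; 1 stands for 0.2 m of shift or 30 degrees of turn. Its arguments: {"type":"object","properties":{"series":{"type":"array","items":{"type":"number","minimum":-1,"maximum":1}},"claw":{"type":"number"},"newtons":{"type":"number"}},"required":["series"]}

```bash
mkdir -p pics
python3 - <<'E'
from plant import *
import cv2,numpy as np
for n in("scene","top"):
    p,d=grab_frame(n); cv2.imwrite(f"pics/{n}0.png",p); np.savez(f"{n}0.npz",p=p,d=d)
    c=camera_info(n); print(n,c["camera_matrix"],c["R"],c["t"],-np.array(c["R"]).T@c["t"])
s=sense(); print(s["time"],s["orientation"],s["grip_width"])
E
```

```text
scene [[572.21691816   0.         325.61875712]
 [  0.         572.21691816 235.41146756]
 [  0.           0.           1.        ]] [[ 0.52694177  0.84987937  0.00611749]
 [ 0.61794556 -0.37817671 -0.6892936 ]
 [-0.58350292  0.36699787 -0.72445629]] [-269.23390455 -239.11863854 1885.7613784 ] [1389.98015537 -553.68316232 1202.97577631]
top [[571.47864687   0.         316.09969461]
 [  0.         571.47864687 239.62333883]
 [  0.           0.           1.        ]] [[-1.17708829e-03 -9.99935677e-01  1.12807758e-02]
 [-9.88225931e-01 -5.62772860e-04 -1.53000632e-01]
 [ 1.52997139e-01 -1.13280505e-02 -9.88161703e-01]] [   1.70595395  483.13666552 1180.60860206] [ 296.82045102   15.35173423 1240.53317699]
0.1 [[ 9.68228685e-01  2.50066169e-01 -3.53750025e-04]
 [ 2.50066419e-01 -9.68227630e-01  1.42889360e-03]
 [ 1.48074004e-05 -1.47195677e-03 -9.99998917e-01]] 85.23313776216057
```

View pics/top0.png

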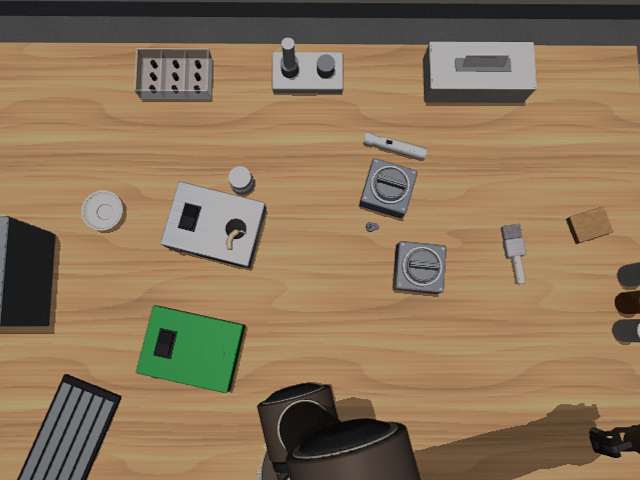

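View pics/scene0.png

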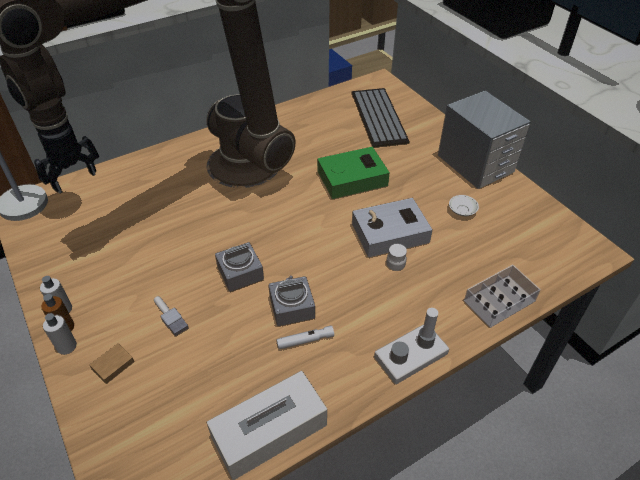

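The top view shows the far station at (389,188), with a look-alike nearer at (421,267). The steel test box is at (214,225) with its rocker at (188,217). Next I'll measure these from height-filtered depth points.

```bash
cat > h.py <<'E'
from plant import *
import cv2,numpy as np
def cloud(n,d):
    c=camera_info(n);K=np.array(c["camera_matrix"]);R=np.array(c["R"]);t=np.array(c["t"])
    v,u=np.mgrid[:480,:640]
    P=np.stack([(u-K[0,2])/K[0,0]*d,(v-K[1,2])/K[1,1]*d,d],-1)
    return (P-t)@R
def ray(n,u,v,z):
    c=camera_info(n);K=np.array(c["camera_matrix"]);R=np.array(c["R"]);t=np.array(c["t"])
    o=-R.T@t; w=R.T@np.linalg.solve(K,[u,v,1]); return o+w*(z-o[2])/w[2]
def proj(n,X):
    c=camera_info(n);x=np.array(c["camera_matrix"])@(np.array(c["R"])@X+c["t"]);return x[:2]/x[2]
E
python3 - <<'E'
from h import *
def rect(pts):
    (c,s,a)=cv2.minAreaRect(pts[:,:2].astype(np.float32)); return np.round(c,1),np.round(s,1),round(a,1)
for n in("top","scene"):
    f=np.load(n+"0.npz");W=cloud(n,f["d"]);p=f["p"]
    hsv=cv2.cvtColor(p,cv2.COLOR_BGR2HSV)
    z=W[...,2]
    m=((z>45)&(z<120)&(f["d"]>0)&(hsv[...,1]<70)).astype(np.uint8)
    k,l,st,ce=cv2.connectedComponentsWithStats(m)
    for i in range(1,k):
        if st[i,4]<300: continue
        q=W[l==i]
        if np.hypot(*q[:,:2].mean(0))>750 :continue
        top=q[(q[:,2]>56)&(q[:,2]<64)]
        print(n,ce[i].round(),st[i,4],q.mean(0).round(),"z%",np.percentile(q[:,2],[2,50,98]).round())
        if len(top)>50: print("   60mm plane",len(top),rect(top))
        for lo,hi in((78,86),(94,108),(65,80)):
            g=q[(q[:,2]>lo)&(q[:,2]<hi)]
            if len(g)>15: print("    ",lo,hi,len(g),g.mean(0).round(1),rect(g))
p=np.load("top0.npz")["p"]
a=cv2.resize(p[145:285,350:460],None,fx=3.6,fy=4.2,interpolation=3);b=cv2.resize(p[170:280,150:280],None,fx=3,fy=3,interpolation=3)
a=cv2.resize(p[150:280,350:460],None,fx=3.5,fy=3.5,interpolation=3)
c=np.zeros((460,800,3),np.uint8);c[:a.shape[0],:a.shape[1]]=a;c[:b.shape[0],395:395+b.shape[1]]=b
cv2.imwrite("pics/crop1.png",c)
E
```

```text
top [389. 186.] 2150 [ 592. -151.   69.] z% [ 53.  63. 103.]
   60mm plane 964 (array([ 596.4, -153.4]), array([ 98.8, 100.5]), 73.1)
     78 86 426 [ 594.9 -153.4   81.2] (array([ 596.9, -155.1]), array([62.5, 62.1]), 47.5)
     94 108 192 [ 596.4 -153.7  101.4] (array([ 596.9, -154.2]), array([59.7, 13.4]), 73.5)
     65 80 464 [ 594.  -152.8   73.3] (array([ 597.3, -153. ]), array([83.6, 81.7]), 65.6)
top [240. 177.] 412 [615. 164.  56.] z% [49. 57. 62.]
   60mm plane 252 (array([616.1, 164.5]), array([45.1, 45.9]), 89.2)
top [213. 223.] 5900 [514. 218.  60.] z% [54. 59. 72.]
   60mm plane 4913 (array([515.1, 218.1]), array([190.5, 139.9]), 76.0)
     65 80 362 [520.2 246.8  70. ] (array([525.8, 215.3]), array([180.9, 108.6]), 76.0)
top [ 34. 277.] 1772 [400. 570.  84.] z% [ 47.  85. 119.]
   60mm plane 182 (array([402.5, 570.3]), array([  5.8, 197.6]), 89.5)
     78 86 186 [400.  570.6  81.9] (array([401.7, 570.9]), array([  6. , 196.3]), 89.5)
     94 108 351 [398.8 570.5 101.1] (array([402.5, 570.1]), array([  5.9, 198.1]), 89.9)
     65 80 350 [397.7 570.5  72.6] (array([402.2
[... 2049 characters left out ...]
z% [ 48.  63. 104.]
   60mm plane 565 (array([ 597.2, -156.5]), array([ 99.3, 103.4]), 73.0)
     78 86 209 [ 606.6 -159.9   81.9] (array([ 598.8, -158.1]), array([65.2, 58.5]), 12.0)
     94 108 140 [ 598.7 -157.8  101.3] (array([ 596.7, -156.6]), array([59.6, 18.2]), 74.6)
     65 80 271 [ 608.6 -163.4   72.4] (array([ 597.3, -158.3]), array([91. , 90.2]), 75.8)
scene [ 53. 289.] 351 [ 301. -656.   92.] z% [ 49.  98. 118.]
     78 86 25 [ 308.7 -647.9   81.9] (array([ 308.1, -647.1]), array([ 7.3, 25.5]), 35.4)
     94 108 194 [ 298.1 -659.8  100. ] (array([ 295.7, -659.6]), array([45.8, 46.9]), 11.5)
     65 80 30 [ 307.2 -645.1   72.9] (array([ 305.2, -643.7]), array([ 9.6, 28.8]), 47.0)
```

View pics/crop1.png

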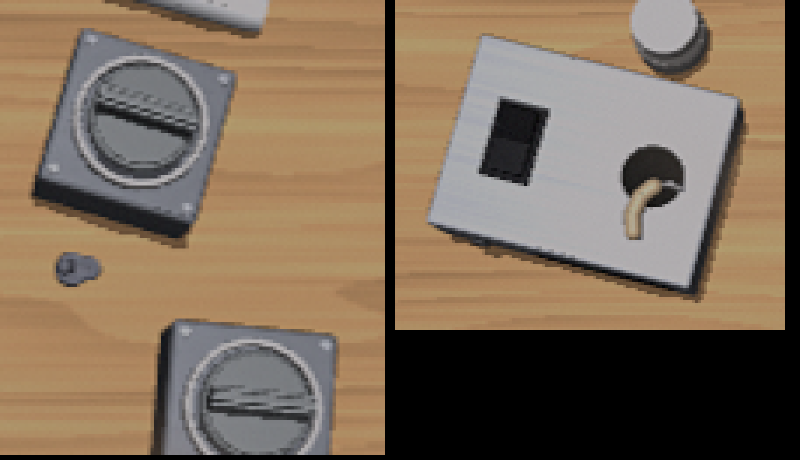

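The far station, averaged over both views, is at (596.7, -155.5) with its y axis at 73.3°. That is 616 mm from base, against 475 mm for the other one. The sizes 99x100, 60x13 and z 104 match. The test box is at (515, 217), y axis at 76°, 190x140, which puts the rocker at about (527, 265.5). I'll start moving with the fingers shut.

arm_command(
  series=[0.18,-0.075,0,0,0,-0.2,0.36,-0.15,0,0,0,-0.4,0.54,-0.22,0,0,0,-0.6,0.72,-0.3,0,0,0,-0.8,0.9,-0.375,0,0,0,-1],
  claw=0,
)

```text
time: 0.52
tcp_pos: [287.7, -389.2, 248.0]
orientation: [[0.71, 0.704, -0.0], [0.704, -0.71, 0.001], [0.0, -0.001, -1.0]]
wrist_force: [0.6, -1.5, -0.0]
grip_width: 25.5
grip_force: 0.0
```

```bash
cat >> h.py <<'E'
def go(x,y,z,hd):
    s=sense();R=np.array(s["orientation"]);p=np.array(s["tcp_pos"])
    a=np.radians(hd);Rt=np.array([[np.cos(a),np.sin(a),0],[np.sin(a),-np.cos(a),0],[0,0,-1]])
    rv=cv2.Rodrigues(R.T@Rt)[0].ravel()
    print("t",round(s["time"],2),"p",p.round(1),"hd",np.degrees(np.arctan2(R[1,0],R[0,0])).round(1),"q",np.round(s["q"],1),"F",np.round(s["wrist_force"],1),"w",round(s["grip_width"],1))
    print("  units",(R.T@(np.array([x,y,z])-p)/200).round(3),(np.degrees(rv)/30).round(3))
E
python3 -c "
from h import *
go(597,-155.5,150,156)"
```

```text
t 0.52 p [ 287.7 -389.2  248. ] hd 44.7 q [-53.5   2.8  -7.2  80.1   0.   81.7] F [ 0.6 -1.5 -0. ] w 25.5
  units [1.921 0.259 0.49 ] [-1.000e-03 -1.000e-03 -3.709e+00]
```

arm_command(
  series=[0.18,0.02,0.03,0,0,-0.2,0.36,0.04,0.06,0,0,-0.4,0.54,0.07,0.09,0,0,-0.6,0.72,0.1,0.12,0,0,-0.8,0.9,0.12,0.15,0,0,-1],
)

```text
time: 0.93
tcp_pos: [433.3, -280.3, 217.7]
orientation: [[0.262, 0.965, -0.0], [0.965, -0.262, 0.0], [0.0, -0.0, -1.0]]
wrist_force: [0.4, -0.6, -0.1]
grip_width: -0.0
grip_force: 0.0
```

arm_command(
  series=[0,0,0,0,0,-0.2,0,0,0,0,0,-0.4,0,0,0,0,0,-0.6,0,0,0,0,0,-0.8,0,0,0,0,0,-1],
)

```text
time: 1.35
tcp_pos: [432.0, -281.3, 217.8]
orientation: [[-0.256, 0.967, -0.001], [0.967, 0.256, 0.001], [0.001, -0.001, -1.0]]
wrist_force: [-0.6, -0.9, 0.1]
grip_width: -0.1
grip_force: 0.0
```

arm_command(
  series=[0,0,0,0,0,-0.2,0,0,0,0,0,-0.4,0,0,0,0,0,-0.6,0,0,0,0,0,-0.8,0,0,0,0,0,-1],
)

```text
time: 1.77
tcp_pos: [431.8, -281.5, 217.8]
orientation: [[-0.704, 0.71, -0.001], [0.71, 0.704, 0.001], [0.001, -0.0, -1.0]]
wrist_force: [-0.2, -0.2, 0.7]
grip_width: 0.1
grip_force: 0.0
```

```bash
python3 -c "
from h import *
go(597,-155.5,150,156)"
```

```text
t 1.77 p [ 431.8 -281.5  217.8] hd 134.8 q [-33.1   6.3  -7.1  76.6   0.   12.1] F [-0.2 -0.2  0.7] w 0.1
  units [-0.135  1.03   0.339] [-0.    -0.002 -0.707]
```

arm_command(
  series=[-0.02,0.2,0.06,0,0,-0.2,-0.05,0.4,0.13,0,0,-0.4,-0.08,0.6,0.2,0,0,-0.6,-0.11,0.8,0.27,0,0,-0.7,-0.135,1,0.34,0,0,-0.7],
)

```text
time: 2.18
tcp_pos: [591.2, -162.3, 150.8]
orientation: [[-0.911, 0.413, -0.0], [0.413, 0.911, -0.0], [0.0, -0.0, -1.0]]
wrist_force: [0.7, 0.1, 0.2]
grip_width: 0.1
grip_force: 0.0
```

arm_command(
  series=[0,0.03,0,0,0,0,0,0.03,0,0,0,0,0,0.03,0,0,0,0],
)

```text
time: 2.43
tcp_pos: [592.3, -157.7, 151.3]
orientation: [[-0.91, 0.414, -0.002], [0.414, 0.91, 0.0], [0.002, -0.001, -1.0]]
wrist_force: [-0.5, -0.5, 0.0]
grip_width: -0.1
grip_force: 0.0
```

Run:
```python
from h import *
go(597,-155.5,123,156)
p,d=grab_frame("scene");X=proj("scene",np.array([597,-155.5,110])).astype(int)
q=p[X[1]-90:X[1]+60,X[0]-100:X[0]+100];cv2.imwrite("pics/a1.png",cv2.resize(q,None,fx=4,fy=4,interpolation=3))
```

```text
t 2.43 p [ 592.3 -157.7  151.3] hd 155.5 q [-14.9  17.6  -1.4  71.   -0.    9.6] F [-0.5 -0.5  0. ] w -0.1
  units [-0.017  0.02   0.141] [-0.001 -0.003 -0.015]
```

View pics/a1.png

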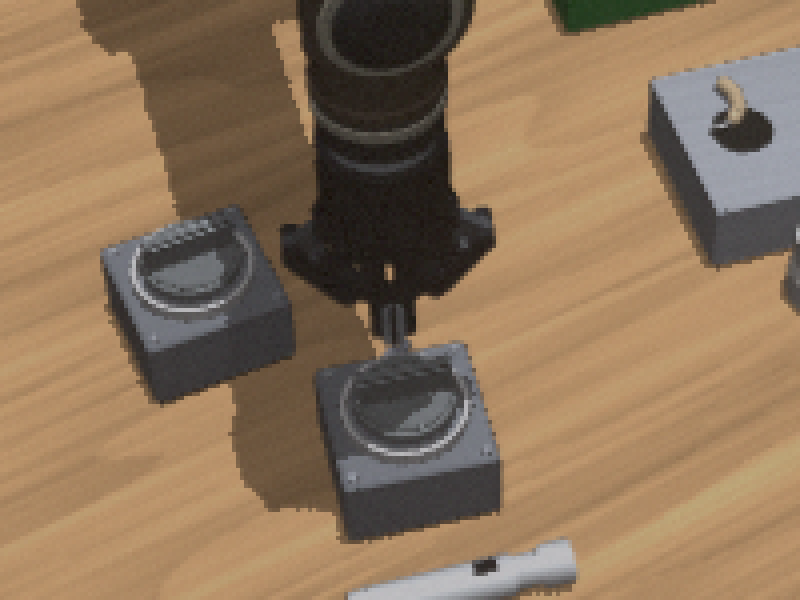

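The shut fingertips are above the far button, with the tips near (395,340) in the crop. Lateral error is about 5 mm. I'll descend onto the ridge.

arm_command(
  series=[-0.017,0.02,0.05,0,0,0,-0.017,0.02,0.09,0,0,0,-0.017,0.02,0.13,0,0,0,-0.017,0.02,0.145,0,0,0],
)

```text
time: 2.82
tcp_pos: [596.2, -156.2, 121.1]
orientation: [[-0.909, 0.416, -0.002], [0.416, 0.909, 0.0], [0.002, -0.0, -1.0]]
wrist_force: [-0.7, -0.2, -0.5]
grip_width: 0.0
grip_force: 0.3
```

arm_command(
  series=[0,0,0.01,0,0,0,0,0,0.02,0,0,0,0,0,0.025,0,0,0,0,0,0.03,0,0,0,0,0,0.03,0,0,0],
)

```text
time: 3.23
tcp_pos: [597.3, -155.9, 116.6]
orientation: [[-0.91, 0.415, 0.0], [0.415, 0.91, 0.0], [-0.0, 0.0, -1.0]]
wrist_force: [0.0, -0.3, -0.1]
grip_width: 0.1
grip_force: 0.0
```

arm_command(
  series=[0,0,0.005,0,0,0,0,0,0.01,0,0,0,0,0,0.01,0,0,0],
)

```text
time: 3.48
tcp_pos: [597.4, -155.7, 114.5]
orientation: [[-0.91, 0.415, -0.0], [0.415, 0.91, 0.0], [0.0, -0.0, -1.0]]
wrist_force: [-0.7, -0.7, 0.2]
grip_width: 0.1
grip_force: 0.0
```

arm_command(
  series=[0,0,0.005,0,0,0,0,0,0.01,0,0,0,0,0,0.01,0,0,0],
)

```text
time: 3.73
tcp_pos: [597.3, -155.7, 112.6]
orientation: [[-0.91, 0.415, -0.0], [0.415, 0.91, 0.0], [0.0, -0.0, -1.0]]
wrist_force: [-0.6, -0.7, -0.2]
grip_width: 0.0
grip_force: 0.0
```

No force at a tip height of 95.6, so the button may already be latched. I'll check the head height by depth.

Run:
```python
from h import *
c=np.array([597,-155.5]);a=np.radians(-16.7);ex=np.array([np.cos(a),np.sin(a)]);ey=np.array([-ex[1],ex[0]])
for nm in ("before","now"):
    p,d=(np.load("scene0.npz")["p"],np.load("scene0.npz")["d"]) if nm=="before" else grab_frame("scene")
    W=cloud("scene",d);r=W[...,:2]-c;u=r@ex;v=r@ey;rr=np.hypot(u,v)
    head=(rr<30)&(u>10)&(W[...,2]>60)
    bar=(abs(u)<9)&(abs(v)<29)&(abs(v)>20)&(W[...,2]>60)
    print(nm,head.sum(),np.percentile(W[head][:,2],[10,50,90]).round(1),bar.sum(),np.percentile(W[bar][:,2],[50,90]).round(1))
X=proj("scene",np.array([597,-155.5,90])).astype(int)
q=p[X[1]-60:X[1]+40,X[0]-65:X[0]+65];cv2.imwrite("pics/a2.png",cv2.resize(q,None,fx=6,fy=6,interpolation=3))
go(597,-155.5,112,156)
```

```text
before 153 [62.6 81.3 85.4] 75 [ 98.  104.4]
now 675 [ 73.1 188.5 583. ] 188 [152.1 585.6]
t 3.78 p [ 597.3 -155.7  112.6] hd 155.5 q [-14.6  18.9  -4.7  66.5   0.    9.9] F [-0.2 -0.  -0.2] w 0.1
  units [0.002 0.    0.003] [-0.    -0.001 -0.017]
```

View pics/a2.png

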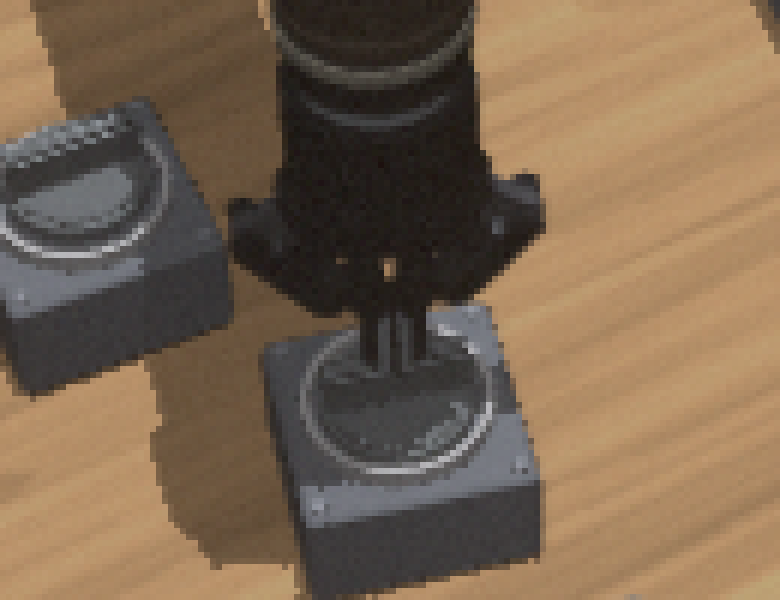

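The bar now sits at the level of the ring, at (400,395) in the crop, so it looks latched. I'll lift, confirm, and get the next target.

arm_command(
  series=[0,0,-0.05,0,0,0,0,0,-0.1,0,0,0,0,0,-0.1,0,0,0],
)

```text
time: 4.03
tcp_pos: [598.6, -156.1, 136.0]
orientation: [[-0.91, 0.415, 0.004], [0.415, 0.91, -0.001], [-0.004, 0.001, -1.0]]
wrist_force: [-0.4, -0.2, 0.6]
grip_width: -0.1
grip_force: 0.0
```

```bash
cat >> h.py <<'E'
def head():
    c=np.array([597,-155.5]);a=np.radians(-16.7);ex=np.array([np.cos(a),np.sin(a)]);ey=np.array([-ex[1],ex[0]])
    for nm in ("before","now"):
        d=np.load("scene0.npz")["d"] if nm=="before" else grab_frame("scene")[1]
        W=cloud("scene",d);r=W[...,:2]-c;u=r@ex;v=r@ey;z=W[...,2]
        m=(np.hypot(u,v)<30)&(u>10)&(z>60)&(z<90)
        b=(np.hypot(u,v)<32)&(z>88)&(z<107)
        print(nm,m.sum(),np.percentile(z[m],[20,50,80]).round(1),b.sum(),"bar top",np.percentile(z[b],95).round(1) if b.sum() else None)
    q=W[b][:,:2]
    if len(q)>10: print("bar rect",cv2.minAreaRect(q.astype(np.float32)))
def st(u,v):
    a=np.radians(-16.7);return 597+u*np.cos(a)-v*np.sin(a),-155.5+u*np.sin(a)+v*np.cos(a)
E
python3 -c "
from h import *
head(); go(*st(-26,24),150,156)"
```

```text
before 153 [76.8 81.3 84.3] 173 bar top 105.8
now 124 [70.  72.8 75.5] 119 bar top 97.9
bar rect ((596.1160278320312, -156.35638427734375), (58.86385726928711, 17.393840789794922), 76.47151947021484)
t 4.08 p [ 598.5 -156.   135. ] hd 155.5 q [-14.6  18.3  -2.6  68.9   0.    9.9] F [-0.6  0.2  0.2] w 0.2
  units [ 0.153  0.101 -0.075] [ 0.001  0.007 -0.017]
```

It is latched: the head is at 72.8 mm (was 81.3) and the bar top is 8 mm lower. Next I'll step to the -x side of the +y end, then go down.

arm_command(
  series=[0.153,0.1,-0.03,0,0,0,0.153,0.1,-0.03,0,0,0,0.153,0.1,0.06,0,0,0,0.153,0.1,0.13,0,0,0,0.153,0.1,0.163,0,0,0],
)

```text
time: 4.5
tcp_pos: [577.2, -124.6, 98.9]
orientation: [[-0.91, 0.415, -0.001], [0.415, 0.91, 0.0], [0.001, -0.0, -1.0]]
wrist_force: [0.0, 0.0, -0.7]
grip_width: -0.4
grip_force: 0.0
```

arm_command(
  series=[0,0,0,0,0,0,0,0,0,0,0,0],
)

```text
time: 4.67
tcp_pos: [577.7, -124.9, 100.3]
orientation: [[-0.91, 0.415, -0.001], [0.415, 0.91, 0.0], [0.001, -0.0, -1.0]]
wrist_force: [-0.2, 0.1, 0.4]
grip_width: 0.1
grip_force: 0.0
```

Run:
```python
from h import *
# tool follows: centre at bar-frame (-17,24), bar angle th clockwise, heading 155.3-th
for th in (0,10,20,30,40,50,57,62):
    t=np.radians(th);u,v=-16,24
    print(th,end=" ");go(*st(u*np.cos(t)+v*np.sin(t),-u*np.sin(t)+v*np.cos(t)),102.5,155.3-th)
```

```text
0 t 4.67 p [ 577.7 -124.9  100.3] hd 155.5 q [-12.2  16.5  -9.5  64.    0.   12.3] F [-0.2  0.1  0.4] w 0.1
  units [-0.055  0.009 -0.011] [-0.    -0.001  0.006]
10 t 4.67 p [ 577.7 -124.9  100.3] hd 155.5 q [-12.2  16.5  -9.5  64.    0.   12.3] F [-0.2  0.1  0.4] w 0.1
  units [-0.076  0.024 -0.011] [-0.    -0.001  0.339]
20 t 4.67 p [ 577.7 -124.9  100.3] hd 155.5 q [-12.2  16.5  -9.5  64.    0.   12.3] F [-0.2  0.1  0.4] w 0.1
  units [-0.098  0.035 -0.011] [-0.    -0.001  0.673]
30 t 4.67 p [ 577.7 -124.9  100.3] hd 155.5 q [-12.2  16.5  -9.5  64.    0.   12.3] F [-0.2  0.1  0.4] w 0.1
  units [-0.122  0.042 -0.011] [-1.000e-03 -1.000e-03  1.006e+00]
40 t 4.67 p [ 577.7 -124.9  100.3] hd 155.5 q [-12.2  16.5  -9.5  64.    0.   12.3] F [-0.2  0.1  0.4] w 0.1
  units [-0.147  0.045 -0.011] [-1.000e-03 -1.000e-03  1.339e+00]
50 t 4.67 p [ 577.7 -124.9  100.3] hd 155.5 q [-12.2  16.5  -9.5  64.    0.   12.3] F [-0.2  0.1  0.4] w 0.1
  units [-0.172  0.044 -0.011] [-1.000e-03 -1.000e-03  1.673e+00]
57 t 4.67 p [ 577.7 -124.9  100.3] hd 155.5 q [-12.2  16.5  -9.5  64.    0.   12.3] F [-0.2  0.1  0.4] w 0.1
  units [-0.19   0.04  -0.011] [-1.000e-03 -1.000e-03  1.906e+00]
62 t 4.67 p [ 577.7 -124.9  100.3] hd 155.5 q [-12.2  16.5  -9.5  64.    0.   12.3] F [-0.2  0.1  0.4] w 0.1
  units [-0.202  0.036 -0.011] [-1.000e-03 -1.000e-03  2.073e+00]
```

arm_command(
  series=[-0.04,0.009,-0.012,0,0,0,-0.055,0.009,-0.012,0,0,0.02,-0.066,0.016,-0.012,0,0,0.17,-0.076,0.024,-0.013,0,0,0.34,-0.076,0.024,-0.013,0,0,0.34],
)

```text
time: 5.08
tcp_pos: [594.5, -126.8, 103.7]
orientation: [[-0.821, 0.572, 0.001], [0.572, 0.821, 0.0], [-0.001, 0.001, -1.0]]
wrist_force: [-2.6, 2.0, 0.7]
grip_width: -0.2
grip_force: 1.3
```

Run:
```python
from h import *
for th in (20,30,40,50,57,62):
    t=np.radians(th);u,v=-16,24
    print(th,end=" ");go(*st(u*np.cos(t)+v*np.sin(t),-u*np.sin(t)+v*np.cos(t)),102.5,155.3-th)
```

```text
20 t 5.08 p [ 594.5 -126.8  103.7] hd 145.1 q [-12.   18.1  -6.9  65.    0.   22.8] F [-2.6  2.   0.7] w -0.2
  units [-0.016  0.012  0.006] [0.001 0.001 0.328]
30 t 5.08 p [ 594.5 -126.8  103.7] hd 145.1 q [-12.   18.1  -6.9  65.    0.   22.8] F [-2.6  2.   0.7] w -0.2
  units [-0.039  0.023  0.006] [0.001 0.001 0.661]
40 t 5.08 p [ 594.5 -126.8  103.7] hd 145.1 q [-12.   18.1  -6.9  65.    0.   22.8] F [-2.6  2.   0.7] w -0.2
  units [-0.063  0.03   0.006] [0.002 0.001 0.995]
50 t 5.08 p [ 594.5 -126.8  103.7] hd 145.1 q [-12.   18.1  -6.9  65.    0.   22.8] F [-2.6  2.   0.7] w -0.2
  units [-0.088  0.033  0.006] [2.000e-03 1.000e-03 1.328e+00]
57 t 5.08 p [ 594.5 -126.8  103.7] hd 145.1 q [-12.   18.1  -6.9  65.    0.   22.8] F [-2.6  2.   0.7] w -0.2
  units [-0.105  0.033  0.006] [2.000e-03 1.000e-03 1.561e+00]
62 t 5.08 p [ 594.5 -126.8  103.7] hd 145.1 q [-12.   18.1  -6.9  65.    0.   22.8] F [-2.6  2.   0.7] w -0.2
  units [-0.118  0.031  0.006] [0.002 0.    1.728]
```

arm_command(
  series=[-0.01,0.006,0,0,0,0.17,-0.02,0.012,0,0,0,0.33,-0.03,0.018,-0.003,0,0,0.5,-0.04,0.023,-0.005,0,0,0.66,-0.052,0.027,-0.006,0,0,0.83],
)

```text
time: 5.5
tcp_pos: [606.0, -128.3, 104.8]
orientation: [[-0.504, 0.863, 0.001], [0.863, 0.504, 0.0], [-0.0, 0.001, -1.0]]
wrist_force: [-0.7, 1.5, 1.0]
grip_width: -0.1
grip_force: 0.9
```

Run:
```python
from h import *
for th in (40,50,57,62):
    t=np.radians(th);u,v=-16,24
    print(th,end=" ");go(*st(u*np.cos(t)+v*np.sin(t),-u*np.sin(t)+v*np.cos(t)),106,155.3-th)
```

```text
40 t 5.5 p [ 606.  -128.3  104.8] hd 120.3 q [-12.   19.2  -5.2  65.6   0.   47.7] F [-0.7  1.5  1. ] w -0.1
  units [-0.009  0.008 -0.006] [0.002 0.001 0.166]
50 t 5.5 p [ 606.  -128.3  104.8] hd 120.3 q [-12.   19.2  -5.2  65.6   0.   47.7] F [-0.7  1.5  1. ] w -0.1
  units [-0.03   0.021 -0.006] [0.002 0.001 0.5  ]
57 t 5.5 p [ 606.  -128.3  104.8] hd 120.3 q [-12.   19.2  -5.2  65.6   0.   47.7] F [-0.7  1.5  1. ] w -0.1
  units [-0.046  0.028 -0.006] [0.002 0.    0.733]
62 t 5.5 p [ 606.  -128.3  104.8] hd 120.3 q [-12.   19.2  -5.2  65.6   0.   47.7] F [-0.7  1.5  1. ] w -0.1
  units [-0.058  0.032 -0.006] [0.002 0.    0.9  ]
```

arm_command(
  series=[-0.01,0.008,-0.004,0,0,0.17,-0.02,0.014,-0.005,0,0,0.33,-0.03,0.021,-0.006,0,0,0.5,-0.046,0.026,-0.006,0,0,0.72,-0.048,0.027,-0.006,0,0,0.75],
)

```text
time: 5.92
tcp_pos: [615.7, -134.1, 105.7]
orientation: [[-0.136, 0.991, 0.001], [0.991, 0.136, 0.0], [0.0, 0.001, -1.0]]
wrist_force: [-0.4, 2.5, 1.8]
grip_width: 0.2
grip_force: 0.9
```

Run:
```python
from h import *
head()
for th in (57,62):
    t=np.radians(th);u,v=-16,24
    print(th,end=" ");go(*st(u*np.cos(t)+v*np.sin(t),-u*np.sin(t)+v*np.cos(t)),106,155.3-th)
```

```text
before 153 [76.8 81.3 84.3] 173 bar top 105.8
now 118 [74.3 81.1 83.6] 163 bar top 105.8
bar rect ((597.25537109375, -153.9788055419922), (61.98054504394531, 19.830448150634766), 10.233170509338379)
57 t 5.97 p [ 615.5 -134.   105.7] hd 98.0 q [-12.3  20.3  -3.5  66.1   0.   69.7] F [-0.9  1.7  1.4] w -0.3
  units [ 0.003  0.    -0.001] [ 0.002 -0.    -0.011]
62 t 5.97 p [ 615.5 -134.   105.7] hd 98.0 q [-12.3  20.3  -3.5  66.1   0.   69.7] F [-0.9  1.7  1.4] w -0.3
  units [-0.007  0.008 -0.001] [ 0.002 -0.     0.156]
```

The button has popped out: the head is back at 81.1 mm and the bar is turned about 57°. I'll back off along tool +x, then lift.

arm_command(
  series=[0.06,0,0,0,0,0,0.14,0,0,0,0,0,0.22,0,0,0,0,0,0.25,0,-0.08,0,0,0,0.25,0,-0.25,0,0,0],
)

```text
time: 6.38
tcp_pos: [604.9, -80.9, 151.3]
orientation: [[-0.141, 0.99, -0.008], [0.99, 0.141, 0.002], [0.003, -0.008, -1.0]]
wrist_force: [0.0, -1.5, 1.0]
grip_width: 0.0
grip_force: 0.0
```

Run:
```python
from h import *
head()
a=np.radians(-14);r=17
print(527+r*np.cos(a),265.5+r*np.sin(a))
go(527+r*np.cos(a),265.5+r*np.sin(a),150,98)
W=cloud("top",grab_frame("top")[1]);ex=np.array([np.cos(a),np.sin(a)]);ey=np.array([-ex[1],ex[0]])
q=W[...,:2]-[527,265.5];u=q@ex;v=q@ey;z=W[...,2]
m=(abs(u)<40)&(abs(v)<30)&(z>64)&(z<90);print("rocker",m.sum(),u[m].min().round(),u[m].max().round(),v[m].min().round(),v[m].max().round())
for k in range(-24,25,6):
    g=m&(abs(u-k)<3);print(k,g.sum(),z[g].mean().round(1) if g.sum() else 0,end="; ")
```

```text
before 153 [76.8 81.3 84.3] 173 bar top 105.8
now 150 [77.  80.9 83.4] 174 bar top 105.5
bar rect ((604.294677734375, -159.20083618164062), (59.6733283996582, 30.840805053710938), 70.1934585571289)
543.4950273466919 261.38732777480567
t 6.43 p [608.5 -81.9 161.5] hd 98.1 q [-7.7 17.3 -0.6 71.9  0.  74.2] F [ 1.9 -0.6  4.9] w -0.1
  units [ 1.745 -0.08   0.055] [0.008 0.002 0.004]
rocker 315 -33.0 35.0 -30.0 30.0
-24 18 66.2; -18 36 66.6; -12 37 67.4; -6 36 68.1; 0 38 68.7; 6 43 70.3; 12 41 72.8; 18 41 74.6; 24 16 71.7;
```

The button is out and sprung back, and the rocker's +x end is raised (74.6 mm against 66.6 mm), as expected. I'll cross over to it.

arm_command(
  series=[0.2,-0.01,0,0,0,0.2,0.4,-0.02,0,0,0,0.4,0.6,-0.03,0,0,0,0.6,0.8,-0.04,0,0,0,0.7,0.95,-0.05,0,0,0,0.73],
)

```text
time: 6.9
tcp_pos: [570.4, 106.3, 155.3]
orientation: [[0.241, 0.97, 0.0], [0.97, -0.241, 0.001], [0.001, 0.0, -1.0]]
wrist_force: [-0.0, -0.5, -0.1]
grip_width: 0.4
grip_force: 0.0
```

arm_command(
  series=[0,0,0,0,0,0],
)

```text
time: 6.98
tcp_pos: [570.1, 108.5, 155.3]
orientation: [[0.235, 0.972, -0.0], [0.972, -0.235, 0.002], [0.002, -0.001, -1.0]]
wrist_force: [0.1, -0.7, -0.3]
grip_width: 0.4
grip_force: 0.0
```

```bash
python3 -c "
from h import *
go(543.5,261.4,120,76)"
```

```text
t 6.98 p [570.1 108.5 155.3] hd 76.4 q [ 1.070e+01  1.400e+01 -5.700e+00  7.030e+01  1.000e-01  1.143e+02] F [ 0.1 -0.7 -0.3] w 0.4
  units [ 0.711 -0.309  0.178] [-0.001 -0.003  0.013]
```

arm_command(
  series=[0.18,-0.08,0,0,0,0,0.36,-0.16,0,0,0,0,0.54,-0.24,0,0,0,0,0.711,-0.309,0.05,0,0,0,0.711,-0.309,0.178,0,0,0],
)

```text
time: 7.4
tcp_pos: [546.7, 262.7, 122.6]
orientation: [[0.235, 0.972, 0.006], [0.972, -0.235, 0.005], [0.007, 0.005, -1.0]]
wrist_force: [1.4, -0.6, 0.7]
grip_width: 0.2
grip_force: 0.0
```

arm_command(
  series=[0,0,0.04,0,0,0,0,0,0.08,0,0,0,0,0,0.08,0,0,0,0,0,0.08,0,0,0],
)

```text
time: 7.73
tcp_pos: [546.4, 254.5, 103.8]
orientation: [[0.243, 0.97, -0.0], [0.97, -0.243, -0.0], [-0.0, -0.0, -1.0]]
wrist_force: [-0.3, 0.3, -0.4]
grip_width: -0.2
grip_force: 0.0
```

```bash
python3 -c "
from h import *
go(543.5,261.4,86,76)"
```

```text
t 7.73 p [546.4 254.5 103.8] hd 75.9 q [ 25.   17.6  -7.5  64.9  -0.  129.1] F [-0.3  0.3 -0.4] w -0.2
  units [ 0.03  -0.023  0.089] [-0.001  0.001 -0.003]
```

arm_command(
  series=[0.03,-0.02,0.01,0,0,0,0.03,-0.02,0.03,0,0,0,0.03,-0.02,0.045,0,0,0,0.03,-0.02,0.06,0,0,0,0.03,-0.02,0.065,0,0,0],
)

```text
time: 8.15
tcp_pos: [545.3, 262.0, 91.3]
orientation: [[0.243, 0.97, 0.003], [0.97, -0.243, -0.0], [0.001, 0.003, -1.0]]
wrist_force: [1.7, -0.6, 4.6]
grip_width: 0.0
grip_force: 1.9
```

arm_command(
  series=[0,0,0.005,0,0,0,0,0,0.01,0,0,0,0,0,0.015,0,0,0,0,0,0.015,0,0,0],
)

```text
time: 8.48
tcp_pos: [543.1, 262.1, 86.8]
orientation: [[0.242, 0.97, -0.002], [0.97, -0.242, -0.0], [-0.001, -0.002, -1.0]]
wrist_force: [0.1, -0.3, -0.1]
grip_width: 0.0
grip_force: 0.0
```

```bash
cat >> h.py <<'E'
def rock():
    a=np.radians(-14);W=cloud("top",grab_frame("top")[1]);ex=np.array([np.cos(a),np.sin(a)]);ey=np.array([-ex[1],ex[0]])
    q=W[...,:2]-[527,265.5];u=q@ex;v=q@ey;z=W[...,2];m=(abs(v)<11)&(z>58)&(z<84)
    for k in range(-24,25,6):
        g=m&(abs(u-k)<3);print(k,g.sum(),z[g].mean().round(1) if g.sum() else 0,end="; ")
E
python3 -c "
from h import *
go(543.5,261.4,86,76);rock()"
```

```text
t 8.48 p [543.1 262.1  86.8] hd 76.0 q [ 25.7  18.2  -8.9  63.    0.  129.7] F [ 0.1 -0.3 -0.1] w 0.0
  units [-0.003  0.003  0.004] [-0.004  0.002 -0.   ]
-24 0 0; -18 0 0; -12 0 0; -6 0 0; 0 0 0; 6 0 0; 12 2 68.0; 18 8 72.9; 24 6 68.2;
```

The force reached 4.6 N and then vanished, so it clicked. I'll lift clear and verify.

arm_command(
  series=[0,0,-0.1,0,0,0,0,0,-0.3,0,0,0,-0.2,0,-0.5,0,0,0,-0.4,0,-0.6,0,0,0,-0.6,0,-0.6,0,0,0],
)

```text
time: 8.95
tcp_pos: [519.1, 159.7, 208.8]
orientation: [[0.239, 0.971, 0.004], [0.971, -0.24, 0.002], [0.003, 0.004, -1.0]]
wrist_force: [0.4, -0.8, 0.5]
grip_width: -0.0
grip_force: 0.0
```

arm_command(
  series=[-0.2,0,0,0,0,0,-0.4,0,0,0,0,0,-0.4,0,0,0,0,0,-0.4,0,0,0,0,0,-0.4,0,0,0,0,0],
)

```text
time: 9.37
tcp_pos: [498.8, 81.6, 205.3]
orientation: [[0.243, 0.97, -0.0], [0.97, -0.243, 0.001], [0.0, -0.0, -1.0]]
wrist_force: [0.7, 0.8, 0.2]
grip_width: 0.1
grip_force: 0.0
```

```bash
python3 -c "
from h import *
go(543.5,261.4,86,76);rock();print();head()
p,d=grab_frame('top');cv2.imwrite('pics/end.png',p)"
```

```text
t 9.37 p [498.8  81.6 205.3] hd 75.9 q [  9.3   5.3  -9.8  74.9   0.  113.3] F [0.7 0.8 0.2] w 0.1
  units [ 0.926 -0.001  0.597] [-0.001 -0.001 -0.002]
-24 37 65.2; -18 35 74.1; -12 33 72.3; -6 33 71.1; 0 29 69.2; 6 32 67.8; 12 29 67.1; 18 27 67.4; 24 24 64.0; 
before 153 [76.8 81.3 84.3] 173 bar top 105.8
now 144 [76.8 80.8 83.7] 171 bar top 105.9
bar rect ((596.9623413085938, -158.43939208984375), (55.74188995361328, 39.16747283935547), 39.71300506591797)
```

View pics/end.png

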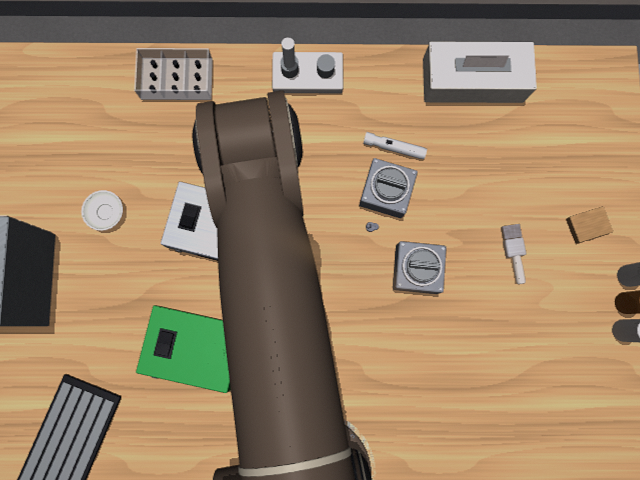

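The picture shows the station bar at (390,186) back at rest, the rocker at (188,217) tipped over with its +x end down (67 mm against 74 mm), the visible objects unmoved, and the arm clear. I'm handing in.

```bash
python3 -c "
from plant import *
print(job_done())"
```

```text
the job is handed in; nothing more can be done
None
```

The stop button was pressed until it latched, then twisted clockwise until it popped out and sprang back. The test box rocker is on, the arm is clear, and the job was handed in at about 9.5 s; no verdict came back.

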